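Put the jar mill into third gear

TASK

The jar mill is stopped and its gear lever stands somewhere in the left-hand limb of the H gate. Push the lever with your fingers, without gripping or forcing it: to neutral, across to the right, then forward (away from you) fully home into third, the slot with three dots, and take your hand away. Leave the jar on the rollers and everything else standing around as it is: nothing is to be shifted, knocked over or picked up.

Things in the scene. Friction and masses are not known exactly. Their poses are not given: they have to be found in the camera images.
- mill: Bench jar mill, fixed. Origin on the bench straight below the middle of the H gate; x points forward (away from the operator, who stands on the robot's side), y to the left, z up. Gearbox x -94 to 94, y -79 to 79 mm, cover top 135 mm high. Left of it a roller bed reaches to y = 367 mm, 110 mm high, with the jar on it (top 187 mm high). Motor in front of the gearbox out to x = 230 mm, 142 mm high. All sizes in this frame.
- gate (a point): Middle of the upper face of the steel gate plate (100 x 84 mm, 141 mm above the bench). Axes as the mill's: x forward, y left. The H slot: two fore-and-aft limbs, left and right, joined by a crosswise lane (neutral) 18 mm wide at the middle. Slots: first = left forward, second = left rear, third = right forward, fourth = right rear, marked by 1 to 4 engraved dots. Plate metal keeps the stick from leaving a limb except through the lane.
- gear_knob (a point): Centre of the black ball knob, 40 mm diameter, on top of the gear lever. Upright it stands 228 mm above the bench. Fully home it lies 41 mm forward or rearward of the gate's middle and 24 to 30 mm left or right of it.
- gear_lever: The gear lever: a steel stick of 10 mm diameter with the ball knob. Origin at its ball pivot, 40 mm above the bench below the gate's middle; z along the stick to the knob's centre, which is 188 mm from the pivot. Pushes of 3 to 15 N at the knob move it; over 35 N between fingers and lever counts as gripping or forcing.
- gear_fore (a joint): Fore-and-aft lean of the lever, rad: 0 neutral, + forward, stops at 0.22 (first or third fully home) and -0.22 (second or fourth). It stays where it is left: friction of about 3 N at the knob, no spring. The lane lets it cross only while within about 0.045 of 0 (its corners are rounded and guide it a little beyond that).
- gear_across (a joint): Sideways lean of the lever, rad: + to the right, stops at -0.16 (left limb) and 0.16 (right limb); inside a slot it has play from 0.128 to 0.16 either side. Stays where it is left: friction of about 2 N at the knob, no spring. It starts in the left limb.
- jar: Loose white ceramic jar, 100 mm diameter, 150 mm long, lying crosswise (along the mill's y) on the two rollers left of the gearbox; origin at its middle, 136 mm up. Leave alone.
- vial: Loose small amber vial, 22 mm diameter, 46 mm tall, standing on the right front corner of the gearbox cover; origin under it. Leave alone.
- spanner: Loose steel spanner, 150 mm long, on the bench on the operator's side of the gearbox; origin under it. Leave alone.
- beaker: Loose glass beaker, 68 mm diameter, 90 mm tall, on the bench on the operator's side of the roller bed; origin under it. Leave alone.
- spare_jar: Loose white ceramic jar, 96 mm diameter, 156 mm tall with its clamp, standing on the bench right of the mill; origin under it. Leave alone.
- reagent: Loose white plastic bottle, 64 mm diameter, 150 mm tall, on the bench right of the mill; origin under it. Leave alone.
- scoop: Loose steel sample scoop, 160 mm long, on the bench near the left; origin under it. Leave alone.

How it is judged:
By the outcome, as a careful person would: the job done as asked, in the order asked, and still so for the second after the job is handed in, with the robot touching nothing.
It also fails if it takes over 54 s, if anything falls off the work surface, if the arm or the gripper's body presses on something with over 40 N, if the wrist force passes 120 N, or if a joint passes its speed limit or range.

ROBOT

A 6-joint arm with a two-finger parallel gripper is mounted at the origin on the work surface. World frame = base frame: x ahead of the robot, y to its left, z up, the work surface at z = 0. Lengths are in mm, angles in rad, forces in N, time in s.
With the tool pointing down it reaches from about 350 to 925 mm from the base axis. Payload 6.4 kg.
Tool frame: the origin (TCP) lies on the centre line of the jaws, within the pads' length; the fingertips stand bot.tip_extent ahead of it and the grasp point (between the pads) is the TCP (bot.tip_extent is the distance from the TCP to the fingertips, in mm); z points along the fingers, x is the direction in which the jaws open and shut, and the axes are right-handed (so a half turn about z gives the same grasp; the last joint's range is limited). The gripper opens to 94 mm and grips with 3 to 60 N. Pads are 16 mm wide; open, the fingers measure 119 mm over their backs; the gripper's body (75 mm by 177 mm) begins 78 mm behind the grasp point.
Start: joints at [1.099, 0.245, 1.558, -0, 1.339, -0.174], TCP at [190.719, 621.402, 224.455] pointing down, gripper open.
Joint ranges: [-3.13, 3.13], [-1.02, 2.26], [0.13, 2.54], [-0.95, 4.09], [0.21, 2.88], [-2.74, 2.74]. Speed limits (rad/s): [2.57, 2.57, 3.14, 3.14, 3.14, 3.14].

INTERFACE

Orientations are given as a unit quaternion [w, x, y, z].
In Python, from workcell import bot, vision gives the robot as it stands.
- The arm moves only by the shell command python3 -m inch 'ROWS'. ROWS is JSON, a list of rows, each a list of 5 numbers: the shift along the world's x, y, z in mm, then the turn about the world's z in degrees, then the closure, from 0 (fully open) to 1 (shut). A call has 1 to 8 rows; each row is the pose to reach, as a shift and turn from the pose commanded when the call began; what a row does not reach only later rows make up. A row lasts 1/8 s, in which the tool goes at most 62.5 mm and 10.7 degrees, less where a joint would pass 70% of its speed; a pose out of reach is approached as far as the arm can. A call with a gripper value outside its range is refused whole. The fingers move at their own pace and stop on an object; the grip force is fixed at half the most. Time passes only in rows, so rows that repeat a pose let the fingers close. It gives the time, the measured TCP pose, the force and the opening at its end, in the units of the state.
- bot.sense(): the state, without advancing time (a new reading comes with each control period).
- vision.camera(name): name is "scene" or "top" or "wrist"; returns a dict with "pixels" (400x640x3 uint8, red, green, blue), "intrinsics" (3x3 intrinsics, pixels), "k1" (the pictures are not rectified: a ray, as slopes to the right and down, at radius r is drawn at 1 + k1 r^2 times it, then the intrinsics apply), "world_from_camera" (4x4, takes a point from camera to world coordinates). Camera axes: x right, y up, looking along -z (the intrinsics and any distortion apply to the point x, -y, -z); pixel columns grow to the right and rows downward; lengths in mm; the calibration is good to about 2 mm. A picture is of the moment at which its call begins. There is no depth.
- bot.close_job(): hands the job in, once; it reports no verdict.
Trained networks look in the newest picture that a camera, given by its name, has taken for a name from the list of things; names that differ only in an ending like _2 or _b are one class to them, and where a whole thing is asked for, a point or a joint stands for the part that bears it (a point fixed in the world has none). Each returns a list of dicts, best first, with "p" (0 to 1); they miss things now and then, are a little off and sometimes report something else, mostly with a low value. They report only what shows in the picture. A call takes as long as a camera call.
- vision.search_frame(camera, name): "bbox" ([left, top, width, height] in pixels, round what is visible of it).
The state is a dict: "clock": time; "joint_positions": joint angles; "qd": joint speeds; "effort": joint torques, N m; "ee_pos": TCP position; "eef_rot": TCP orientation; "wrist_force": force on the tool from outside, world axes, zero at the start; "torque": the same for the moment, N m; "finger_gap": opening from 0.0 (shut) to 1.0 (fully open).
Only numpy, scipy, OpenCV 4.12 (cv2) and the standard library are available. Lean on these libraries where they do the work, as an engineer would, in place of code of your own. Each camera call takes 0.05 s, during which the arm holds its last target. There are 200 camera calls.

## Working session

There is one attempt and no reset: what is moved stays moved. The work goes in short steps, Python scripts to look and compute and a shell command to move; the robot and the scene stay as the last step left them, time stands still between calls to the robot, and variables do not carry over. Pictures are saved under pics/ and viewed, about 8 in all and at most 12, crops included, and the job is handed in when it is done.

```bash
ls; mkdir -p pics; cat > h.py <<'E'
import numpy as np, cv2
from workcell import bot, vision
def ray(c,u,v):
    K=np.array(c["intrinsics"]);T=np.array(c["world_from_camera"])
    d=np.array([(u-K[0,2])/K[0,0],(v-K[1,2])/K[1,1]]);s=d.copy()
    for _ in range(30): s=d/(1+c["k1"]*(s@s))
    r=T[:3,:3]@np.array([s[0],-s[1],-1]); return T[:3,3],r
def atz(c,u,v,z):
    o,r=ray(c,u,v); return o+r*(z-o[2])/r[2]
def proj(c,P):
    K=np.array(c["intrinsics"]);T=np.array(c["world_from_camera"])
    q=T[:3,:3].T@(np.array(P)-T[:3,3]); s=np.array([q[0],-q[1]])/-q[2]
    s=s*(1+c["k1"]*(s@s)); return K[:2,:2]@s+K[:2,2]
def tri(rs):
    A=0;b=0
    for o,r in rs:
        r=r/np.linalg.norm(r);M=np.eye(3)-np.outer(r,r);A=A+M;b=b+M@o
    return np.linalg.solve(A,b)
def save(c,n): cv2.imwrite("pics/"+n,np.array(c["pixels"])[:,:,::-1])
E
python3 - <<'E'
from h import *
print(bot.tip_extent, bot.sense())
R=[]
for n in("scene","top","wrist"):
    c=vision.camera(n);save(c,n+"0.png")
    print(n,np.round(np.array(c["world_from_camera"])[:3,3]))
    for t in("gear_knob","mill","gate","gear_lever","vial","jar","spare_jar","reagent","beaker"):
        try: f=vision.search_frame(n,t)[:2]
        except Exception as e: print(t,e); continue
        print(t,[(round(x["p"],2),np.round(x["bbox"]).tolist()) for x in f])
        if t=="gear_knob" and f:
            b=f[0]["bbox"];u,v=b[0]+b[2]/2,b[1]+b[3]/2
            print(atz(c,u,v,226)); 
            if n!="wrist" : R.append(ray(c,u,v))
if len(R)>1: print(tri(R))
E
```

```text
pics
19.0 {'clock': 0.0, 'joint_positions': array([ 1.09887063e+00,  2.45804323e-01,  1.55898770e+00,  9.79392635e-06,
        1.33870621e+00, -1.74078649e-01]), 'qd': array([ 0.00038813,  0.00246733,  0.00087162,  0.00074296, -0.00064954,
        0.00123678]), 'effort': array([-2.04734009e-03, -4.15859807e+01, -3.14580989e+01,  6.82540191e-02,
        3.36700736e-02, -1.68257689e-04]), 'ee_pos': array([190.4713323 , 620.88167004, 223.36571615]), 'eef_rot': array([ 4.20769850e-04,  8.04196407e-01,  5.94362879e-01, -8.54860220e-04]), 'wrist_force': array([-0.20443328, -0.82085823,  0.07719494]), 'torque': array([ 0.01356794, -0.00380164,  0.0307565 ]), 'finger_gap': 1.0003959360175896}
scene [1542. -428.  913.]
gear_knob [(0.73, [330.0, 186.0, 20.0, 31.0]), (0.43, [362.0, 181.0, 49.0, 38.0])]
[623.35340622  -4.60805698 226.        ]
mill [(0.79, [299.0, 184.0, 132.0, 106.0]), (0.34, [360.0, 182.0, 54.0, 41.0])]
gate [(0.82, [299.0, 189.0, 132.0, 105.0])]
gear_lever [(0.45, [332.0, 189.0, 14.0, 28.0])]
vial []
jar [(0.79, [362.0, 180.0, 50.0, 39.0]), (0.51, [333.0, 186.0, 13.0, 34.0])]
spare_jar [(0.93, [187.0, 237.0, 37.0, 55.0])]
reagent [(0.88, [168.0, 218.0, 25.0, 43.0])]
beaker [(0.48, [343.0, 190.0, 12.0, 22.0])]
top [ 262.   -3. 1484.]
gear_knob [(0.66, [301.0, 154.0, 16.0, 16.0])]
[575.69908991   8.75964711 226.        ]
mill [(0.85, [194.0, 96.0, 150.0, 116.0])]
gate [(0.71, [194.0, 95.0, 151.0, 116.0])]
gear_lever [(0.7, [303.0, 156.0, 13.0, 16.0]), (0.22, [193.0, 98.0, 153.0, 116.0])]
vial []
jar [(0.59, [211.0, 155.0, 59.0, 36.0])]
spare_jar [(0.68, [427.0, 158.0, 45.0, 34.0])]
reagent [(0.92, [458.0, 216.0, 32.0, 25.0])]
beaker [(0.73, [256.0, 218.0, 24.0, 23.0])]
wrist [127. 641. 385.]
gear_knob []
mill []
gate []
gear_lever []
vial []
jar []
spare_jar []
reagent []
beaker []
[583.84122166  11.12187284 196.81374878]
```

```bash
python3 - <<'E'
import cv2
a=cv2.imread("pics/top0.png")[70:260,170:370]; cv2.imwrite("pics/v1.png",cv2.resize(a,None,fx=3.1,fy=3.1,interpolation=cv2.INTER_CUBIC))
a=cv2.imread("pics/scene0.png")[150:310,280:460]; cv2.imwrite("pics/v2.png",cv2.resize(a,None,fx=4,fy=3.7,interpolation=cv2.INTER_CUBIC)[:600])
E
```

```text
(no output)
```

View pics/v1.png

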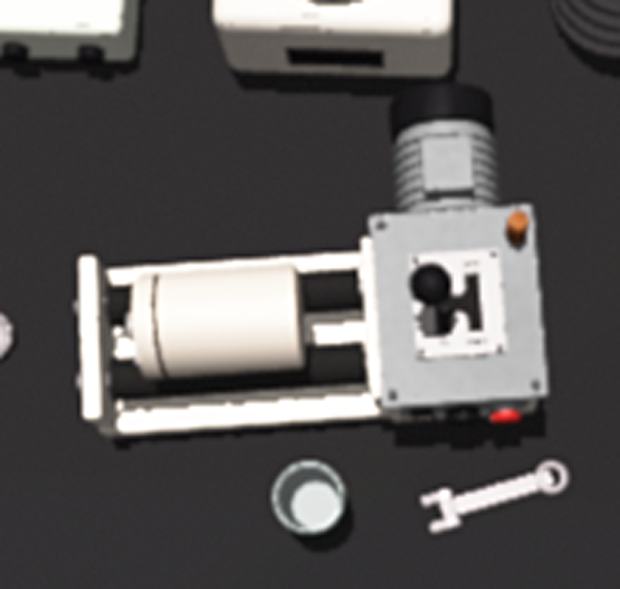

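View pics/v2.png

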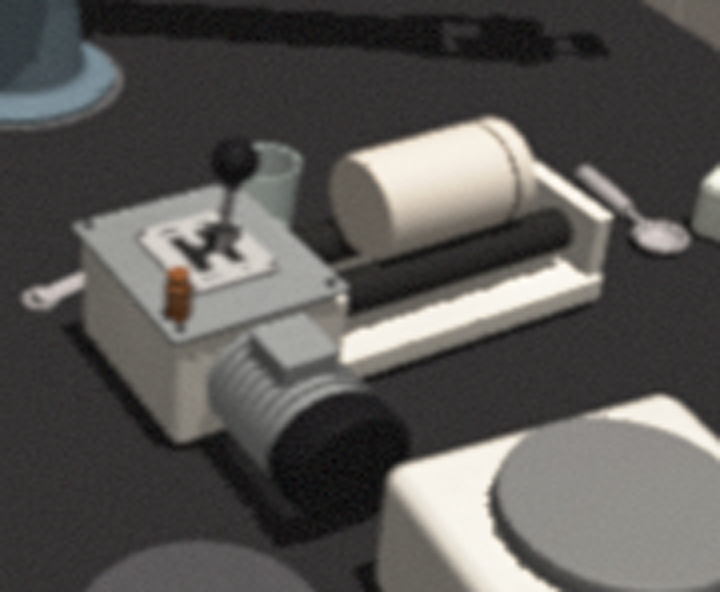

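View pics/top0.png

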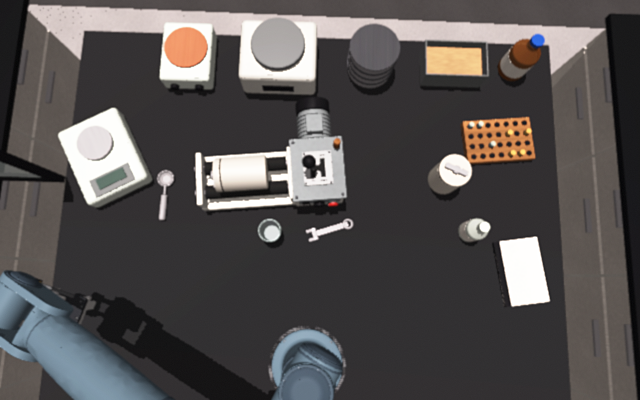

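```bash
python3 - <<'E'
from h import *
t=vision.camera("top");s=vision.camera("scene")
cr=lambda x,y:(170+x/3.1,70+y/3.1)
sc=lambda x,y:(280+x/4,150+y/3.7)
k=tri([ray(t,*cr(431,284)),ray(s,*sc(235,160))]);print("knob",k)
C=[atz(t,*cr(*p),141) for p in((413,256),(495,250),(503,352),(420,358))]
print(np.round(C,1));g=np.mean(C,0);f=(C[0]+C[1]-C[2]-C[3]);yaw=np.arctan2(f[1],f[0]);print("gate top",g,np.degrees(yaw))
D=[atz(s,*sc(*p),141) for p in((140,238),(233,210),(276,268),(185,292))];print("gate scene",np.mean(D,0),np.round(D,1))
# cover corners 135 from the top
H=[atz(t,*cr(*p),135) for p in((369,217),(533,206),(547,395),(381,407))];print("cover",np.mean(H,0),np.round(H,1))
f=(H[0]+H[1]-H[2]-H[3]);print(np.degrees(np.arctan2(f[1],f[0])),np.linalg.norm(H[0]-H[3]),np.linalg.norm(H[0]-H[1]))
kz=atz(t,*cr(431,284),225);print("knob at 225",kz, atz(s,*sc(235,160),225))
R=np.array([[np.cos(yaw),np.sin(yaw)],[-np.sin(yaw),np.cos(yaw)]]);print("in mill",R@(kz-g)[:2])
print("vial",atz(t,*cr(517,228),158)[:2])
E
```

```text
knob [578.02197901   9.53731959 224.46319206]
[[625.7  27.7 141. ]
 [634.1 -50.6 141. ]
 [534.7 -60.4 141. ]
 [526.5  17.8 141. ]]
gate top [580.25058053 -16.38289623 141.        ] 5.665399710393301
gate scene [588.86347367 -15.98177971 141.        ] [[549.9 -61.2 141. ]
 [538.1  28.  141. ]
 [631.6  25.1 141. ]
 [635.9 -55.8 141. ]]
cover [580.23082073 -16.27370107 135.        ] [[ 664.8   71.5  135. ]
 [ 680.8  -86.6  135. ]
 [ 495.8 -103.2  135. ]
 [ 479.6   53.2  135. ]]
5.394748629269253 186.1364586253354 158.86137866875256
knob at 225 [577.61807567   8.86869536 225.        ] [578.92794252   9.90322734 225.        ]
in mill [-0.1268385  25.38812462]
vial [651.53430914 -70.34818494]
```

Knob near fore≈0 in the left limb (mill at about (580,-16), yaw 5.5°; knob crop (431,284)). Views agree; moving to a high hover with the fingers closing, for a near look.

```bash
python3 -m inch '[[20,-20,60,0,1],[50,-60,100,5,1],[85,-110,100,12,1],[120,-160,100,22.5,1],[155,-210,100,22.5,1],[190,-260,100,22.5,1],[225,-310,100,22.5,1],[225,-310,100,22.5,1]]' && python3 -m inch '[[30,-45,0,0,1],[60,-90,0,0,1],[90,-135,0,0,1],[120,-180,0,0,1],[140,-220,0,0,1],[140,-240,0,0,1],[140,-240,0,0,1],[140,-240,0,0,1]]'; python3 - <<'E'
from h import *
c=vision.camera("wrist");save(c,"w1.png");print(np.round(np.array(c["world_from_camera"]),3))
print(vision.search_frame("wrist","gear_knob")[:2])
for m in((0,0,141),(50,42,141),(50,-42,141),(-50,-42,141),(-50,42,141),(0,26,226)):
    a=np.radians(5.5);print(m,proj(c,[580+m[0]*np.cos(a)-m[1]*np.sin(a),-16+m[0]*np.sin(a)+m[1]*np.cos(a),m[2]]).round())
E
```

```text
clock: 2.6
ee_pos: [417.6, 308.6, 324.5]
eef_rot: [0.0, 0.675, 0.738, 0.0]
wrist_force: [-1.3, 0.6, -0.2]
finger_gap: 0.185
clock: 3.6
ee_pos: [555.2, 72.9, 324.6]
eef_rot: [-0.0, 0.672, 0.74, 0.0]
wrist_force: [0.6, -0.1, -0.1]
finger_gap: 0.007
[[-9.70000e-02 -9.68000e-01 -2.31000e-01  4.88734e+02]
 [ 9.95000e-01 -9.40000e-02 -2.20000e-02  6.61130e+01]
 [ 0.00000e+00 -2.32000e-01  9.73000e-01  4.85397e+02]
 [ 0.00000e+00  0.00000e+00  0.00000e+00  1.00000e+00]]
[{'bbox': [233.0, 192.5, 41.7, 48.4], 'p': 0.75}]
(0, 0, 141) [246. 198.]
(50, 42, 141) [282. 237.]
(50, -42, 141) [215. 237.]
(-50, -42, 141) [208. 157.]
(-50, 42, 141) [279. 157.]
(0, 26, 226) [251. 220.]
```

View pics/w1.png

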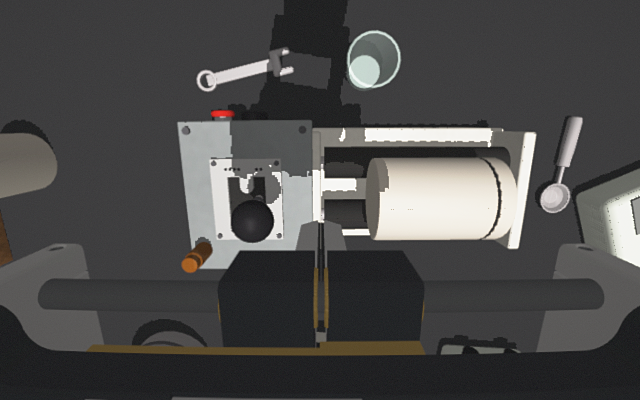

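Close view: plate corners around (248,199) and knob (252,221) match the prediction within 2 px, so the lever stands at neutral, left. I'll go down beside the knob on its left.

```bash
python3 -m inch '[[19,-16,0,0,1],[19,-16,-30,0,1],[19,-16,-60,0,1],[19,-16,-85,0,1],[19,-16,-100,0,1],[19,-16,-100,0,1]]'; python3 - <<'E'
from h import *
c=vision.camera("wrist");save(c,"w2.png")
f=vision.search_frame("wrist","gear_knob")[:2];print(f)
if f:
    b=f[0]["bbox"];k=atz(c,b[0]+b[2]/2,b[1]+b[3]/2,226);d=k[:2]-[581,-15];a=np.radians(5.5)
    print(k,d@[np.cos(a),np.sin(a)],d@[-np.sin(a),np.cos(a)])
print(bot.sense()["wrist_force"])
E
```

```text
clock: 4.45
ee_pos: [574.1, 56.0, 223.6]
eef_rot: [-0.001, 0.672, 0.74, -0.001]
wrist_force: [0.1, -0.0, 1.0]
finger_gap: 0.004
[{'bbox': [211.6, 201.0, 68.1, 73.9], 'p': 0.95}]
[573.19509089  12.26093668 226.        ] -5.156131864250785 27.88350012659433
[-0.06966298  0.36381929  0.8263602 ]
```

View pics/w2.png

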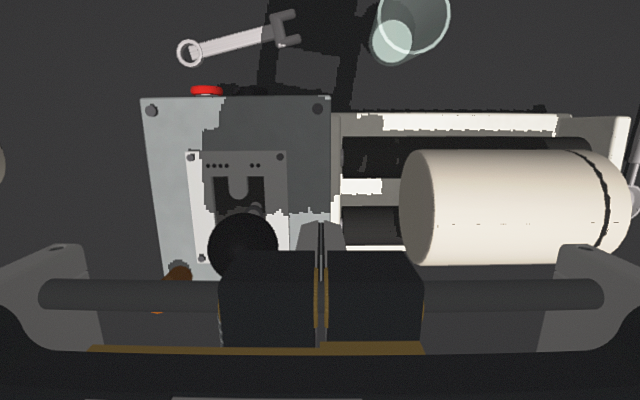

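```bash
python3 -m inch '[[0.5,-5,0,0,1],[1,-9,0,0,1],[1.2,-12,0,0,1],[1.5,-15,0,0,1],[1.8,-18,0,0,1],[2.2,-22,0,0,1],[2.5,-26,0,0,1],[3,-30,0,0,1]]'; cat > k.py <<'E'
from h import *
a=np.radians(5.5)
def mill(p): d=np.array(p)[:2]-[581,-15]; return (d@[np.cos(a),np.sin(a)]).round(1),(d@[-np.sin(a),np.cos(a)]).round(1)
for n in("top","scene","wrist"):
    c=vision.camera(n);f=vision.search_frame(n,"gear_knob")[:2]
    for x in f:
        b=x["bbox"];s=min(b[2:]);u=b[0]+b[2]/2;v=b[1]+(b[3]/2 if n=="top" else b[2]/2)
        print(n,round(x["p"],2),np.round(b),mill(atz(c,u,v,226)))
    save(c,"last_"+n+".png")
s=bot.sense();print("tcp",mill(s["ee_pos"]),s["ee_pos"].round(1),s["wrist_force"].round(2),s["clock"])
E
python3 k.py
```

```text
clock: 5.55
ee_pos: [577.7, 25.1, 224.4]
eef_rot: [-0.0, 0.673, 0.74, -0.0]
wrist_force: [0.1, 2.2, 2.1]
finger_gap: 0.001
scene 0.63 [327. 187.  18.  32.] (np.float64(10.6), np.float64(9.3))
wrist 0.95 [234. 198.  65.  62.] (np.float64(-8.6), np.float64(8.7))
tcp (np.float64(0.5), np.float64(40.4)) [577.6  25.3 224.3] [0.2  1.3  0.45] 5.85
```

```bash
python3 -m inch '[[0.4,-4,0,0,1],[0.8,-8,0,0,1],[1.2,-12,0,0,1],[1.6,-16,0,0,1],[2,-20,0,0,1],[2.4,-24,0,0,1],[2.8,-28,0,0,1],[3,-31,0,0,1]]'; python3 k.py
```

```text
clock: 6.85
ee_pos: [580.7, -5.9, 224.4]
eef_rot: [0.0, 0.673, 0.74, -0.0]
wrist_force: [0.5, 1.7, 0.8]
finger_gap: 0.006
scene 0.7 [320. 192.  16.  27.] (np.float64(19.9), np.float64(-25.9))
scene 0.64 [341. 192.  17.  19.] (np.float64(53.2), np.float64(31.9))
wrist 0.84 [233. 200.  74.  60.] (np.float64(-4.7), np.float64(-20.0))
tcp (np.float64(0.6), np.float64(9.4)) [580.7  -5.6 224.3] [-0.5   1.4   0.39] 7.15
```

View pics/last_wrist.png

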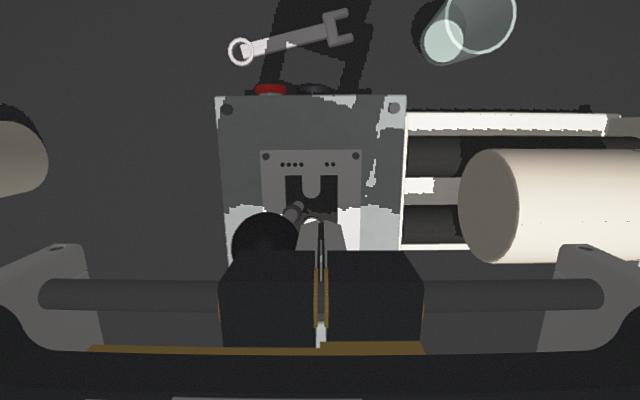

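```bash
python3 -m inch '[[0.1,-1,0,0,1],[0.2,-2,0,0,1],[0.3,-3,0,0,1],[0.4,-4,0,0,1],[0.4,-4,0,0,1]]'
```

```text
clock: 7.78
ee_pos: [581.0, -9.7, 224.3]
eef_rot: [-0.0, 0.673, 0.74, -0.0]
wrist_force: [-0.2, 1.6, -0.3]
finger_gap: 0.008
```

```bash
python3 -m inch '[[-1,10,0,0,1],[-2,20,0,0,1],[-25,18,0,0,1],[-48,15.5,0,0,1],[-46,-5,0,0,1],[-44,-22,0,0,1],[-42.7,-36,0,0,1],[-42.7,-36,0,0,1]]'; python3 k.py
```

```text
clock: 8.78
ee_pos: [538.9, -46.9, 224.3]
eef_rot: [-0.0, 0.674, 0.739, -0.0]
wrist_force: [-0.5, -0.0, 0.1]
finger_gap: 0.007
scene 0.75 [318. 192.  16.  26.] (np.float64(18.5), np.float64(-29.7))
wrist 0.69 [317. 312.  13.  38.] (np.float64(3.4), np.float64(-24.7))
tcp (np.float64(-45.3), np.float64(-26.0)) [538.4 -45.2 224.4] [ 0.4  -0.19 -0.34] 9.075
```

View pics/last_wrist.png

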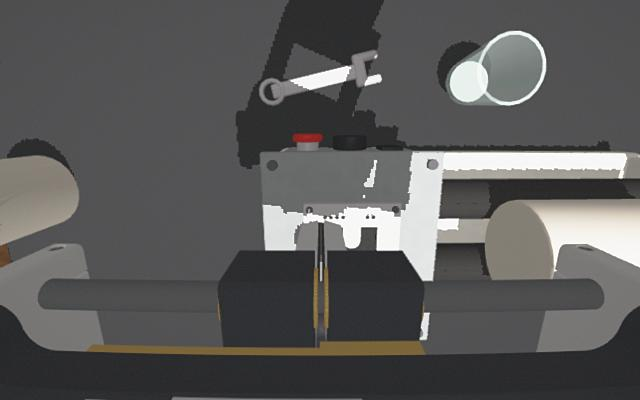

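Fingers stand behind the knob, clear of it. Now pushing forward.

```bash
python3 -m inch '[[8,0.8,0,0,1],[14,1.4,0,0,1],[18,1.8,0,0,1],[23,2.3,0,0,1],[28,2.8,0,0,1],[33,3.3,0,0,1],[38,3.8,0,0,1],[43,4.3,0,0,1]]' && python3 k.py
```

```text
clock: 10.07
ee_pos: [581.7, -41.2, 224.4]
eef_rot: [-0.0, 0.673, 0.74, -0.0]
wrist_force: [-3.0, -0.8, 1.9]
finger_gap: 0.008
scene 0.63 [322. 198.  16.  21.] (np.float64(49.4), np.float64(-33.8))
tcp (np.float64(-2.1), np.float64(-26.1)) [581.4 -41.2 224.3] [-2.09 -0.41  1.31] 10.375
```

```bash
python3 -m inch '[[2,0.2,0,0,1],[4,0.4,0,0,1],[6,0.6,0,0,1],[8,0.8,0,0,1],[10,1,0,0,1],[11,1.1,0,0,1]]' && python3 -m inch '[[1,0.1,0,0,1],[2,0.2,0,0,1]]' && python3 -m inch '[[0.7,0.1,0,0,1],[1.4,0.1,0,0,1]]'
```

```text
clock: 11.12
ee_pos: [592.2, -40.0, 223.9]
eef_rot: [-0.001, 0.673, 0.74, -0.0]
wrist_force: [-3.5, 0.1, -1.4]
finger_gap: 0.004
clock: 11.38
ee_pos: [594.1, -39.9, 223.9]
eef_rot: [-0.0, 0.673, 0.74, -0.0]
wrist_force: [-2.4, 0.7, -3.1]
finger_gap: 0.006
clock: 11.62
ee_pos: [595.8, -39.8, 224.3]
eef_rot: [-0.0, 0.673, 0.74, -0.0]
wrist_force: [-2.4, -0.5, -2.4]
finger_gap: 0.003
```

```bash
python3 -m inch '[[0.5,0,0,0,1],[1,0.1,0,0,1]]' && python3 -m inch '[[0.5,0,0,0,1],[1,0.1,0,0,1]]'
```

```text
clock: 11.88
ee_pos: [596.8, -39.8, 224.5]
eef_rot: [-0.0, 0.673, 0.74, -0.0]
wrist_force: [-3.1, 0.7, -2.4]
finger_gap: 0.004
clock: 12.12
ee_pos: [597.8, -39.7, 224.4]
eef_rot: [-0.0, 0.673, 0.74, -0.0]
wrist_force: [-3.6, -0.1, -2.9]
finger_gap: 0.007
```

```bash
python3 -m inch '[[0.5,0,0,0,1],[1,0.1,0,0,1]]' && python3 -m inch '[[0.5,0,0,0,1],[1,0.1,0,0,1]]'
```

```text
clock: 12.38
ee_pos: [598.8, -39.6, 224.4]
eef_rot: [-0.0, 0.673, 0.74, -0.0]
wrist_force: [-2.5, 0.2, -2.4]
finger_gap: 0.007
clock: 12.62
ee_pos: [599.7, -39.5, 224.3]
eef_rot: [-0.0, 0.673, 0.74, -0.0]
wrist_force: [-3.9, 0.6, -2.6]
finger_gap: 0.005
```

```bash
python3 -m inch '[[0.5,0,0,0,1],[1,0.1,0,0,1]]' && python3 -m inch '[[0.5,0,0,0,1],[1,0.1,0,0,1]]'; python3 k.py; python3 - <<'E'
import cv2,numpy as np
a=cv2.imread("pics/last_scene.png")[150:260,280:400];b=cv2.imread("pics/last_top.png")[110:220,250:370]
cv2.imwrite("pics/v7.png",cv2.resize(np.hstack([a,b]),None,fx=3.3,fy=4.4,interpolation=cv2.INTER_CUBIC))
E
```

```text
clock: 12.88
ee_pos: [600.6, -39.3, 224.2]
eef_rot: [-0.0, 0.673, 0.74, -0.0]
wrist_force: [-4.2, 0.5, -2.5]
finger_gap: 0.005
clock: 13.12
ee_pos: [601.5, -39.3, 224.1]
eef_rot: [-0.001, 0.673, 0.74, -0.0]
wrist_force: [-5.2, 0.5, -4.9]
finger_gap: 0.008
scene 0.54 [320. 199.  19.  25.] (np.float64(62.7), np.float64(-40.2))
wrist 0.46 [322. 206.  21. 110.] (np.float64(0.2), np.float64(-19.5))
tcp (np.float64(18.0), np.float64(-26.1)) [601.4 -39.2 224.1] [-5.57 -0.76 -2.92] 13.425
```

View pics/v7.png

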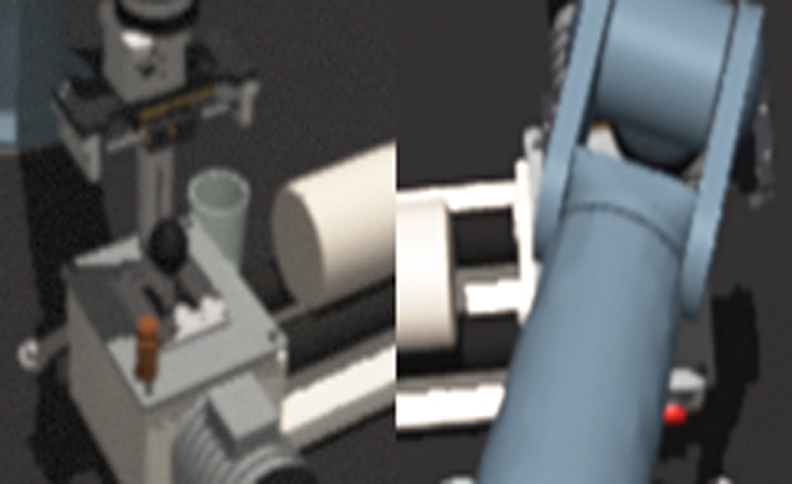

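```bash
python3 - <<'E'
from h import *
c=vision.camera("scene");a=np.radians(5.5)
for fx in(30,36,41,46):
  p=[581+fx*np.cos(a)+27*np.sin(a),-15+fx*np.sin(a)-27*np.cos(a),40+np.sqrt(188**2-fx**2-27**2)]
  print(fx,proj(c,p).round(1))
E
python3 -m inch '[[0.5,0,0,0,1],[1,0.1,0,0,1],[1,0.1,0,0,1]]' && python3 -m inch '[[0.5,0,0,0,1],[1,0.1,0,0,1],[1,0.1,0,0,1]]'
```

```text
30 [328.7 202.5]
36 [329.6 203.7]
41 [330.4 204.8]
46 [331.1 206. ]
clock: 13.85
ee_pos: [602.2, -39.1, 224.0]
eef_rot: [-0.001, 0.673, 0.74, -0.001]
wrist_force: [-6.6, 0.2, -3.9]
finger_gap: 0.005
clock: 14.22
ee_pos: [603.0, -39.0, 223.9]
eef_rot: [-0.001, 0.673, 0.74, -0.001]
wrist_force: [-6.4, 0.1, -3.2]
finger_gap: 0.004
```

```bash
python3 -m inch '[[0.5,0,0,0,1],[1,0.1,0,0,1],[1,0.1,0,0,1]]' && python3 -m inch '[[0.5,0,0,0,1],[1,0.1,0,0,1],[1,0.1,0,0,1]]'&& python3 -m inch '[[0.5,0,0,0,1],[1,0.1,0,0,1],[1,0.1,0,0,1]]'
```

```text
clock: 14.6
ee_pos: [603.8, -39.0, 223.8]
eef_rot: [-0.001, 0.673, 0.74, -0.001]
wrist_force: [-7.3, 0.1, -4.2]
finger_gap: 0.006
clock: 14.98
ee_pos: [604.6, -38.9, 223.6]
eef_rot: [-0.001, 0.673, 0.74, -0.001]
wrist_force: [-7.7, -0.2, -3.8]
finger_gap: 0.004
clock: 15.35
ee_pos: [605.4, -38.8, 223.5]
eef_rot: [-0.002, 0.673, 0.74, -0.001]
wrist_force: [-9.1, 0.2, -3.2]
finger_gap: 0.003
```

Force rises steadily with a near-constant slope: lever on its stop. Withdrawing straight back, then up and away.

```bash
python3 -m inch '[[-5,-0.5,0,0,1],[-25,-2.5,0,0,1],[-50,-5,0,0,1],[-60,-6,40,0,1],[-70,-7,90,0,1],[-70,60,110,0,1],[-80,120,110,0,1],[-90,180,110,0,1]]' && python3 -m inch '[[-30,50,0,0,1],[-60,100,0,0,1],[-90,140,0,0,1],[-90,140,0,0,1],[-90,140,0,0,1]]'; python3 k.py; python3 - <<'E'
import cv2,numpy as np
a=cv2.imread("pics/last_scene.png")[150:260,280:400];b=cv2.imread("pics/last_top.png")[110:220,250:370]
cv2.imwrite("pics/v8.png",cv2.resize(np.hstack([a,b]),None,fx=3.3,fy=3.3,interpolation=cv2.INTER_CUBIC))
E
```

```text
clock: 16.35
ee_pos: [519.0, 139.4, 337.5]
eef_rot: [0.003, 0.673, 0.74, 0.003]
wrist_force: [0.9, 0.5, -0.4]
finger_gap: 0.008
clock: 16.98
ee_pos: [428.6, 277.6, 335.8]
eef_rot: [0.001, 0.673, 0.74, 0.002]
wrist_force: [-0.0, -0.4, -0.5]
finger_gap: 0.003
top 0.53 [319. 138.  13.  22.] (np.float64(31.5), np.float64(-24.2))
scene 0.65 [324. 201.  17.  21.] (np.float64(68.8), np.float64(-36.8))
tcp (np.float64(-124.2), np.float64(305.2)) [428.1 276.8 334.4] [-0.74 -0.53  0.17] 17.275
```

View pics/v8.png

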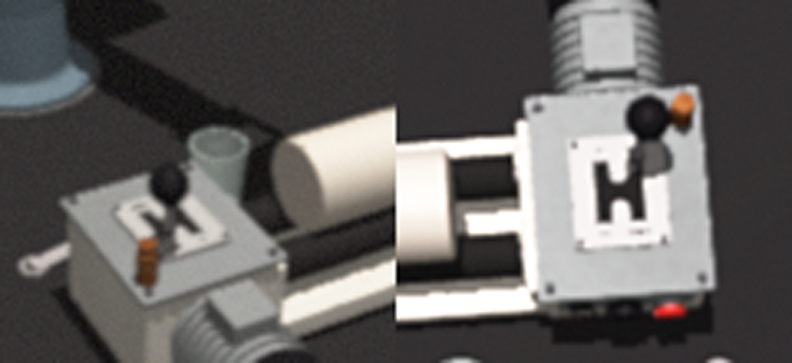

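```bash
python3 - <<'E'
from h import *
a=np.radians(5.5);c=vision.camera("top");s=vision.camera("scene")
u,v=250+254/3.3,110+117/3.3
def m(k): d=k[:2]-[581,-15.5]; return (d@[np.cos(a),np.sin(a)]).round(1),(d@[-np.sin(a),np.cos(a)]).round(1)
print(m(atz(c,u,v,222)),m(tri([ray(c,u,v),ray(s,280+169/3.3,150+184/3.3)])),tri([ray(c,u,v),ray(s,280+169/3.3,150+184/3.3)]))
for n,f in(("top",c),("scene",s)):
  for t in("vial","jar","spanner","beaker","spare_jar","reagent"): print(n,t,[np.round(x["bbox"]).tolist() for x in vision.search_frame(n,t)[:1]])
E
```

```text
(np.float64(42.8), np.float64(-28.5)) (np.float64(44.1), np.float64(-27.1)) [627.5382845  -38.25719294 220.00599028]
top vial [[333.0, 139.0, 8.0, 9.0]]
top jar [[210.0, 157.0, 58.0, 34.0]]
top spanner [[306.0, 219.0, 46.0, 22.0]]
top beaker [[259.0, 218.0, 21.0, 23.0]]
top spare_jar [[424.0, 157.0, 48.0, 36.0]]
top reagent [[456.0, 218.0, 35.0, 20.0]]
scene vial [[320.0, 224.0, 12.0, 13.0]]
scene jar [[363.0, 180.0, 49.0, 39.0]]
scene spanner [[298.0, 197.0, 134.0, 96.0]]
scene beaker [[340.0, 190.0, 16.0, 23.0]]
scene spare_jar [[187.0, 239.0, 38.0, 54.0]]
scene reagent [[167.0, 217.0, 26.0, 47.0]]
```

```bash
python3 -c "
from workcell import bot
print(bot.close_job(), bot.sense()['clock'])"
```

```text
the job is handed in; nothing more can be done
the job is handed in; nothing more can be done
```

The lever is in third, the hand is clear, and I handed the job in at about 17.5 s of the 54 s allowed.

- **Moves:** The lever already stood at neutral in the left limb, within about 3 mm, so it needed no separate push to neutral. With closed fingers I pushed it across to the right (about 2 N). I then pushed it forward from behind at 3–4 N until the force climbed steadily to about 9 N against the stop.
- **Knob position:** With the arm away, the knob measured 43–44 mm forward and 27–28.5 mm right of the gate's middle. Fully home is 41 mm forward and 24–30 mm to the side. The extra 2–3 mm forward is within what I could measure of the gate's position. Wrist force was near zero.
- **Other things:** The jar, beaker, spare jar and reagent bottle showed within a few pixels of where they started in both views. The network had not found the vial at the start. By eye, the vial and spanner looked unmoved in the top view. I did not check the scoop again.
- **Disagreements:** The network's own boxes for the knob were unreliable. They took in the stick, or the gripper partly hid the knob. I relied on positions read from the pictures instead.

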